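# Cap a bottle in the bench crown capper and hold the lever down

## Robot

A 6-joint arm with a two-finger parallel gripper is mounted at the origin on a cart in front of the work surface, level with it; the furniture and walls round the work are solid. World frame = base frame: x ahead of the robot, y to its left, z up, the work surface at z = 0. Lengths are in m, angles in degrees, forces in N, time in s.
With the tool pointing down it reaches from about 0.3 to 0.75 m from the base axis. Payload 8.5 kg.
Tool frame: the origin (TCP) lies midway between the tips of the shut fingers; the grasp point (between the pads) lies behind it (grasp_offset is the z of the grasp point in the tool frame, in m); z points along the fingers, y is the direction in which the jaws open and shut (so a half turn about z gives the same grasp; the last joint's range is limited). The gripper opens to 85 mm and grips with 20 to 120 N. Pads are 22 mm wide; open, the fingers measure 114 mm over their backs; the gripper's body (76 mm by 85 mm) begins 54 mm behind the grasp point. The pads swing forward as they close: fully open they stand 13 mm farther back than shut.
Start: joints at [50.804, 21.807, 74.336, -0, 83.858, -12.336], TCP at [0.248, 0.491, 0.231] pointing down, gripper open.
Joint ranges: [-178.18, 178.18], [-50.72, 133.34], [12.68, 142.11], [-81.47, 261.47], [9.98, 163.14], [-165.26, 165.26]. Speed limits (degrees/s): [136.94, 136.94, 180, 180, 180, 180].

## Interface

Orientations are given as a 3x3 rotation matrix whose columns are the frame's x, y, z axes.
In Python, from rig import * gives the robot as it stands.
- The arm moves only by the shell command python3 -m pendant 'ROWS' [FORCE]. ROWS is JSON, one flat list of numbers, 7 for each row, row after row: the finger opening in mm, from 0 to 85.4, then the shift along the tool's x, y, z in units of 50 mm (1.0 is 50 mm), then the turn, a rotation vector about the tool's x, y, z in units of 8 degrees (1.0 is 8 degrees). In form: [hand, dx, dy, dz, wx, wy, wz, hand, dx, dy, dz, wx, wy, wz, ...]. A call has 1 to 12 rows; each row shifts and turns the commanded pose from where the row before left it, along the tool's axes as they then stand; what a row does not reach is not made up. A row lasts 1/10 s, in which the tool goes at most 50 mm and 8.59 degrees, less where a joint would pass 70% of its speed; a pose out of reach is approached as far as the arm can. A call is refused whole if a number of a shift passes 1 or a number of a turn 1, either way. A call with a gripper value outside its range is refused whole. The fingers move at their own pace and stop on an object; FORCE is the grip in N (left out, the last holds). Time passes only in rows, so rows that do not move let the fingers close. It gives the time, the measured TCP pose, the force and the opening at its end, in the units of the state.
- observe(): the state, without advancing time (a new reading comes with each control period).
- get_image(name): name is "scene" or "top" or "wrist"; returns a dict with "frame" (480x640x3 uint8, red, green, blue), "depth" (480x640 float32, m along the optical axis (not along the pixel's ray), 0 where there is no reading), "K" (3x3 intrinsics, pixels), "rvec" (rotation vector, rad) and "tvec" (3), from world to camera coordinates, as OpenCV has them. Camera axes: x right, y down, z forward; pixel columns grow to the right and rows downward; lengths in m; the calibration is good to about 2 mm. A picture is of the moment at which its call begins.
- close_job(): hands the job in, once; it reports no verdict.
The state is a dict: "time_s": time; "q": joint angles; "qvel": joint speeds; "joint_efforts": joint torques, N m; "position": TCP position; "tool_rot": TCP orientation; "ft_force": force on the tool from outside, world axes, zero at the start; "wrist_torque": the same for the moment, N m; "grip_width": finger opening in m.
Only numpy, scipy, OpenCV 4.12 (cv2) and the standard library are available. Lean on these libraries where they do the work, as an engineer would, in place of code of your own. Each camera call takes 0.05 s, during which the arm holds its last target.

## Task

A bottle with a loose crown cap on it stands ready in the bench capper. Wind the capper's handwheel clockwise until the head sits down on the cap and the wheel comes up against its stop; only then pull the spring-loaded lever right down to its stop to crimp the cap, and keep it there: you finish while still holding the lever fully down, with the bottle upright in its pocket. Leave the other bottles where they stand.

Things in the scene. Friction and masses are not known exactly. Their poses are not given: they have to be found in the camera images.
- capper_base: the bench crown capper's fixed grey cast base (260 x 140 mm, top 14 mm above the worktop) with a 24 mm steel column and a 12 mm screw standing on it. Origin on the worktop under the middle of the bottle pocket, z up; its -x axis points along the lever's side, its +x axis to the column (65 mm from the origin), the screw and the handwheel (110 mm). It stands firm and does not move. Top bracket under the handwheel: 262 mm high.
- capper_head: the aluminium head that slides up and down the column, with the crimping bell and the lever on it. Origin on the bottle's axis at the underside of the sprung rubber pad in the bell as long as nothing presses the pad; z up, axes as the base's. It goes down 1.91 mm per radian (12 mm per turn) of the handwheel and is held by the screw, so it stays where it is left.
- handwheel (a joint): angle of the handwheel, rad: 0 with the head right up, growing as the wheel is turned clockwise seen from above, which lowers the head; firm stop at 13.6, about 1 to 2 turns from the start. The pad meets the cap about 1 rad before the stop and then gives against its spring (about 5 N at the stop). The wheel stays where it is left and takes about 2 to 3 N at the knob to turn.
- wheel_axis (a point): point on the handwheel's upright axis at mid height of the crank knob, 306 mm above the worktop. The wheel is a 104 mm dark steel ring (12 mm thick, top 282 mm above the worktop) with three spokes and a hub 26 mm across (top 287 mm).
- knob (a point): middle of the crank knob that stands upright on the wheel's rim: black plastic, 17 to 19 mm across and 36 mm high (285 to 321 mm above the worktop), 46 mm from the wheel's axis. It revolves freely on its pin, so it can be held from above without turning the hand while it is led round the circle.
- capper_lever (a joint): angle of the lever below its rest, rad: 0 at rest (the lever points to the base's -x and rises 0.50 rad above level), growing as it is pulled down; firm stop at 0.62, where it points 0.12 rad below level. A spring pushes it back up: about 4 N at the hand grip at rest, about 11 N at the stop.
- lever_grip (a point): middle of the lever's hand grip: a straight black ribbed bar, 23 mm thick and 92 mm long, along the lever, 175 mm from the pivot. Until it is pulled down the lever's end stands 310 to 355 mm above the worktop: higher than the handwheel, so keep clear of it on the way there.
- lever_pivot (a point): the lever's pivot on the head, in the middle of the pin, 26 mm behind the bottle's axis (base's +x) and 76 mm above the head's origin. The pin is level and lies along the base's y axis, so the hand grip moves on an upright circle of radius 175 mm round this point.
- bottle: the amber bottle standing in the capper, 54 mm thick and 140 mm high with its crown cap laid on (cap 32 mm across); origin at the centre of its underside, z up. It stands on the base plate in a ring-shaped pocket with 1.5 mm play all round, its cap top 154 mm above the worktop.
- open_a: an amber bottle without a cap, 54 mm thick and 133 mm high, waiting on the worktop to the left of the capper; leave it alone. Origin at the centre of its underside.
- open_b: another waiting bottle without a cap; leave it alone.
Mind the look-alikes: they are no part of the job. Leave any green or turquoise look-alike of the bottle alone.

How it is judged:
By the outcome, as a careful person would: the job done as asked, in the order asked, and still so for the second after the job is handed in, while the arm keeps its last pose, push and grip.
It also fails if it takes over 51 s, if anything falls off the work surface, if the arm or the gripper's body presses on something with over 40 N, if the wrist force passes 120 N, or if a joint passes its speed limit or range.

## Working session

There is one attempt and no reset: what is moved stays moved. The work goes in short steps, Python scripts to look and compute and a shell command to move; the robot and the scene stay as the last step left them, time stands still between calls to the robot, and variables do not carry over. Pictures are saved under pics/ and viewed, and the job is handed in when it is done.

```bash
ls; mkdir -p pics; cat > h.py <<'E'
from rig import *
import numpy as np, cv2
def snap(n,out=None):
    im=get_image(n)
    if out: cv2.imwrite('pics/'+out,cv2.cvtColor(im['frame'],cv2.COLOR_RGB2BGR))
    return im
def cam(im):
    R,_=cv2.Rodrigues(np.array(im['rvec'],float)); t=np.array(im['tvec'],float).ravel(); return R,t,np.array(im['K'])
def ray_plane(im,u,v,z):
    R,t,K=cam(im); c=-R.T@t; d=R.T@np.linalg.inv(K)@np.array([u,v,1.]); s=(z-c[2])/d[2]; return c+s*d
def dep(im,u,v):
    R,t,K=cam(im); z=im['depth'][int(v),int(u)]; return R.T@(np.linalg.inv(K)@np.array([u,v,1.])*z-t)
def cloud(im):
    R,t,K=cam(im); vv,uu=np.mgrid[0:480,0:640]; z=im['depth']
    p=np.stack([(uu-K[0,2])/K[0,0]*z,(vv-K[1,2])/K[1,1]*z,z],-1); return (p-t)@R
def proj(im,p):
    R,t,K=cam(im); q=K@(R@np.array(p)+t); return q[:2]/q[2]
E
python3 - <<'E'
from h import *
for n in ['scene','top','wrist']:
    im=snap(n,n+'0.png'); R,t,K=cam(im); print(n,-R.T@t,K[0,0]); np.savez('pics/'+n+'0.npz',**im)
s=observe(); print(s)
E
```

```text
pics
scene [ 0.15834824 -0.42592245  0.99657532] 437.3910455392161
top [0.38772835 0.20856707 1.05602323] 454.1901696020119
wrist [0.17841969 0.52649819 0.37390075] 339.44246334079344
{'time_s': 0.15, 'q': array([ 5.08056861e+01,  2.18323587e+01,  7.43711492e+01, -6.20072861e-04,
        8.38577519e+01, -1.23352437e+01]), 'qvel': array([-0.0305016 , -0.1546197 , -0.25232493,  0.07031807, -0.026345  ,
       -0.04703914]), 'joint_efforts': array([ 1.56144739e-03, -4.48626781e+01, -2.31341547e+01, -2.35974694e-04,
        3.85653504e-03,  1.87676358e-05]), 'position': array([0.24835006, 0.49049631, 0.23087276]), 'tool_rot': array([[-8.92120956e-01,  4.51796143e-01, -6.67335078e-04],
       [ 4.51796583e-01,  8.92120591e-01, -8.35426349e-04],
       [ 2.17900962e-04, -1.04680106e-03, -9.99999428e-01]]), 'ft_force': array([ 0.49124435,  0.88346708, -0.30527477]), 'wrist_torque': array([-0.02939818, -0.0182432 ,  0.01135967]), 'grip_width': 0.0855615906741771}
```

View pics/scene0.png

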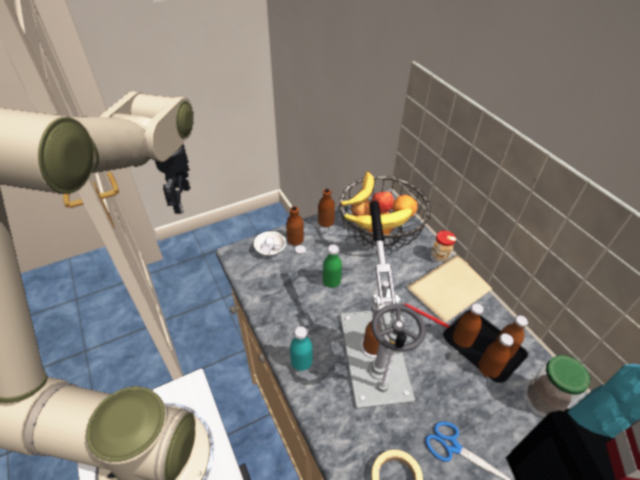

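View pics/top0.png

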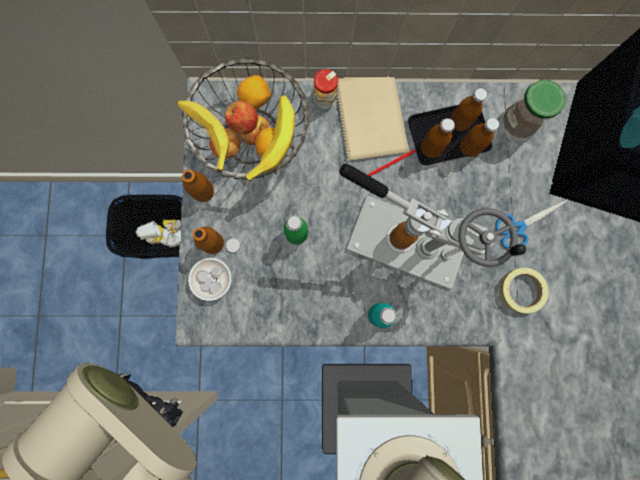

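View pics/wrist0.png

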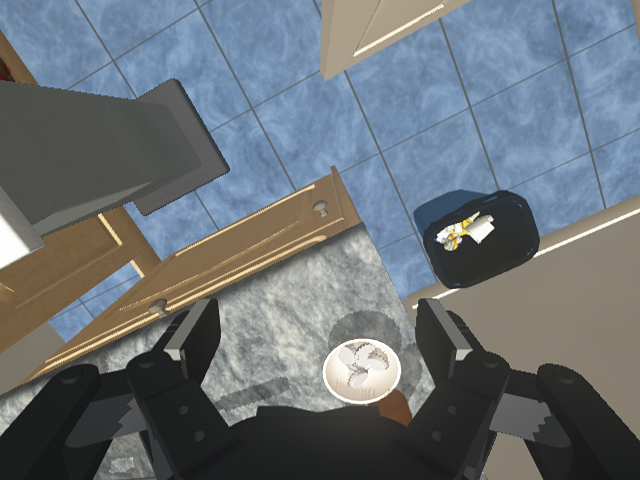

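Top view: the capper is the one with the ring handwheel at about (487,237). Its black knob is at (518,249), the lever grip at (363,180), and the amber bottle under the head at (402,235). Look-alikes to leave alone: green at (296,230), turquoise at (382,315), the trio in the tray, and the open ambers at (198,186) and (208,240). Only the bottle at (402,235) is amber, capped and in the pocket.

```bash
python3 - <<'E'
from h import *
im=dict(np.load('pics/top0.npz')); f=im['frame']
c=f[130:310,320:560]; cv2.imwrite('pics/topcrop.png',cv2.resize(cv2.cvtColor(c,cv2.COLOR_RGB2BGR),None,fx=3.3,fy=3.3,interpolation=cv2.INTER_CUBIC))
P=cloud(im); sub=np.zeros((480,640),bool); sub[130:310,320:560]=True
z=P[...,2]
# ring
m=sub&(z>.268)&(z<.29); m[:, :440]=False
p=P[m]; print('ring n',len(p)); 
# fit circle to outer
from scipy.optimize import least_squares
hull=cv2.convexHull(p[:,:2].astype(np.float32))[:,0]
r=least_squares(lambda a:np.hypot(hull[:,0]-a[0],hull[:,1]-a[1])-a[2],[p[:,0].mean(),p[:,1].mean(),.052],loss='soft_l1',f_scale=.001); print('ring',r.x)
k=sub&(z>.305)&(z<.33); k[:,:480]=False; q=P[k]; print('knob',len(q),np.median(q,0),q.min(0),q.max(0)); vv,uu=np.where(k); print(uu.mean(),vv.mean())
L=sub&(z>.27); L[:,410:]=False; q=P[L]; print('grip',len(q),q.min(0),q.max(0),q.mean(0))
d=np.linalg.svd(q-q.mean(0))[2][0]; print(d)
im2=dict(np.load('pics/scene0.npz'));f=im2['frame']; c=f[180:420,320:460]; cv2.imwrite('pics/scenecrop.png',cv2.resize(cv2.cvtColor(c,cv2.COLOR_RGB2BGR),None,fx=2.5,fy=2.5,interpolation=cv2.INTER_CUBIC))
E
```

```text
ring n 1584
ring [ 0.51200709 -0.09349934  0.05148908]
knob 127 [ 0.48541749 -0.12820075  0.31917613] [ 0.4769275  -0.13927772  0.30557923] [ 0.49487901 -0.12232196  0.32438333]
519.2125984251968 249.59055118110237
grip 1056 [0.38772835 0.04282854 0.27280806] [0.61862758 0.20856707 1.05602323] [0.57505302 0.11781376 0.37760353]
[ 0.25230897 -0.14688939 -0.9564328 ]
```

View pics/topcrop.png

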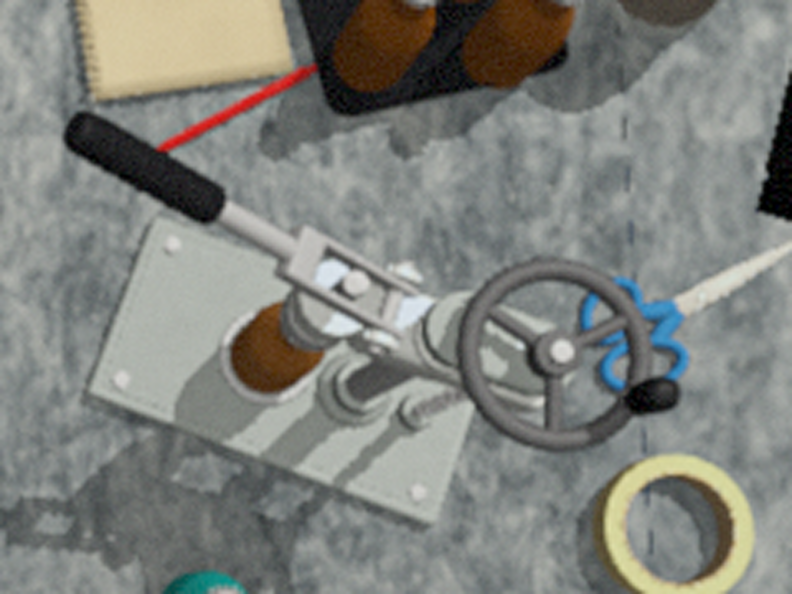

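View pics/scenecrop.png

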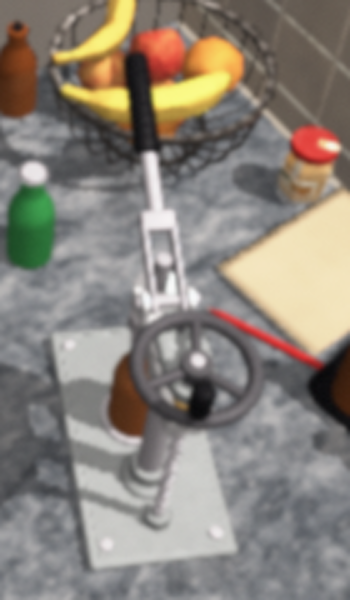

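```bash
python3 - <<'E'
from h import *
import rig; print([x for x in dir(rig) if not x.startswith('_')]); print(getattr(rig,'grasp_offset',None))
im=dict(np.load('pics/top0.npz')); im2=dict(np.load('pics/scene0.npz'))
for n,im,bx,kb in [('top',im,(330,150,415,215),(500,235,535,265)),('scene',im2,(362,190,392,250),(380,325,412,355))]:
    P=cloud(im); z=P[...,2]; f=im['frame'].astype(int); dark=f.max(2)<60; ok=im['depth']>0
    m=np.zeros((480,640),bool); m[bx[1]:bx[3],bx[0]:bx[2]]=True; m&=dark&ok&(z>.25)&(z<.42)
    q=P[m]; d=np.linalg.svd(q-q.mean(0),full_matrices=False)[2][0]; s=(q-q.mean(0))@d; c=q.mean(0); mid=c+d*(np.percentile(s,1)+np.percentile(s,99))/2
    print(n,'grip',len(q),'dir',d,'len',np.percentile(s,99)-np.percentile(s,1),'mid(surface)',mid, 'yaw',np.degrees(np.arctan2(d[1],d[0])),'elev',np.degrees(np.arcsin(d[2])))
    m=np.zeros((480,640),bool); m[kb[1]:kb[3],kb[0]:kb[2]]=True; m&=dark&ok&(z>.288)&(z<.335); q=P[m]; vv,uu=np.where(m)
    print(n,'knob',len(q),q.mean(0),np.percentile(q,[2,98],axis=0),'px',uu.mean(),vv.mean())
    m=ok&(z>.009)&(z<.019)&(np.abs(P[...,0]-.5)<.25)&(np.abs(P[...,1])<.25); q=P[m&(f.max(2)>90)]
    (cx,cy),wh,a=cv2.minAreaRect(q[:,:2].astype(np.float32)); print(n,'base',cx,cy,wh,a,len(q))
    # ring
    m=ok&(z>.268)&(z<.29)&(np.hypot(P[...,0]-.512,P[...,1]+.0935)<.062); q=P[m]; h=cv2.convexHull(q[:,:2].astype(np.float32))[:,0]
    from scipy.optimize import least_squares
    print('ring',least_squares(lambda a:np.hypot(h[:,0]-a[0],h[:,1]-a[1])-.052,[.512,-.0935],loss='soft_l1',f_scale=.001).x)
E
```

```text
['MotionError', 'close_job', 'get_image', 'grasp_offset', 'observe']
-0.0187
top grip 650 dir [-0.33049099 -0.82982603 -0.44962703] len 0.08670626393702907 mid(surface) [0.59419011 0.12664515 0.34090049] yaw -111.7156808022863 elev -26.719756795877746
top knob 125 [ 0.48529529 -0.12690292  0.31271864] [[ 0.47848763 -0.13533857  0.29154809]
 [ 0.49320452 -0.12255723  0.32261552]] px 516.664 250.08
top base 0.5534077286720276 -0.004404082894325256 (0.3944147825241089, 0.4882194697856903) 0.41141411662101746 4332
ring [ 0.51189615 -0.09373487]
scene grip 324 dir [-0.3075988  -0.81768293 -0.48659799] len 0.08521381998748404 mid(surface) [0.59123824 0.12398884 0.33790287] yaw -110.61546962354387 elev -29.117221506642068
scene knob 130 [ 0.48184075 -0.13297053  0.31056411] [[ 0.47651165 -0.13936741  0.29021613]
 [ 0.4897084  -0.12332804  0.32105034]] px 399.9307692307692 339.6307692307692
scene base 0.5233930945396423 -0.02252820134162903 (0.49889618158340454, 0.37054499983787537) 60.43570327758789 3536
ring [ 0.51076008 -0.09304574]
```

```bash
python3 -m pendant '[85,0,0,-1,0,0,1, 85,0,0,-1,0,0,1, 85,0,0,-0.6,0,0,1, 85,0,0,0,0,0,1, 85,0,0,0,0,0,1, 85,0,0,0,0,0,1, 85,0,0,0,0,0,1, 85,0,0,0,0,0,1, 85,0,0,0,0,0,1, 85,0,0,0,0,0,1, 85,0,0,0,0,0,0.5, 85,0,0,0,0,0,0]' 40
cat >> h.py <<'E'
def to(target,zrot=None):
    s=observe(); d=s['tool_rot'].T@(np.array(target)-s['position']); print('pos',s['position'],'shift units',np.round(d/.05,2),'yaw_y',np.degrees(np.arctan2(s['tool_rot'][1,1],s['tool_rot'][0,1])),'zax',s['tool_rot'][:,2],'t',s['time_s'],'F',s['ft_force'])
E
python3 -c "
from h import *
to([.484,-.130,.37])"
```

```text
time_s: 1.35
position: [0.2484, 0.4906, 0.3611]
tool_rot: [[0.357, 0.934, -0.0], [0.934, -0.357, -0.001], [-0.001, -0.0, -1.0]]
ft_force: [1.3, 0.1, 0.3]
grip_width: 0.0848
pos [0.24844794 0.49059044 0.36105434] shift units [-9.92  8.83 -0.17] yaw_y -20.88972894234011 zax [-4.05068653e-04 -5.13051161e-04 -9.99999786e-01] t 1.35 F [1.30082124 0.07178121 0.25046672]
```

```bash
python3 -m pendant '[85,-0.66,0.59,0,0,0,0, 85,-0.66,0.59,0,0,0,0, 85,-0.66,0.59,0,0,0,0, 85,-0.66,0.59,0,0,0,0, 85,-0.66,0.59,0,0,0,0, 85,-0.66,0.59,0,0,0,0, 85,-0.66,0.59,0,0,0,0, 85,-0.66,0.59,0,0,0,0, 85,-0.66,0.59,0,0,0,0, 85,-0.66,0.59,0,0,0,0, 85,-0.66,0.59,0,0,0,0, 85,-0.66,0.59,0,0,0,0]'
python3 -c "
from h import *
to([.484,-.130,.37])"
```

```text
time_s: 2.55
position: [0.4385, -0.0073, 0.3614]
tool_rot: [[0.354, 0.935, 0.0], [0.935, -0.354, 0.0], [0.0, 0.0, -1.0]]
ft_force: [1.1, 1.0, 0.7]
grip_width: 0.085
pos [ 0.4384744  -0.00730111  0.36139795] shift units [-1.97  1.72 -0.17] yaw_y -20.736761520205086 zax [ 2.71949181e-04  3.35240005e-05 -9.99999962e-01] t 2.55 F [1.05903349 0.95724993 0.72500045]
```

```bash
python3 -m pendant '[85,-0.66,0.57,0,0,0,0, 85,-0.66,0.57,0,0,0,0, 85,-0.65,0.58,-0.1,0,0,0, 85,0,0,0,0,0,0]'
python3 -c "
from h import *
to([.484,-.130,.37])
im=snap('wrist','w1.png'); im2=snap('top','t1.png'); np.savez('pics/w1.npz',**im)
print(proj(im,[.484,-.130,.321]))
"
```

```text
time_s: 2.95
position: [0.4847, -0.1323, 0.3652]
tool_rot: [[0.358, 0.934, -0.002], [0.934, -0.358, 0.0], [-0.001, -0.001, -1.0]]
ft_force: [1.1, 1.3, -0.2]
grip_width: 0.0851
pos [ 0.48467191 -0.13230459  0.36516725] shift units [ 0.04 -0.03 -0.1 ] yaw_y -20.990945457106168 zax [-1.54545161e-03  4.88695685e-05 -9.99998805e-01] t 2.95 F [ 1.11628433  1.30946989 -0.24268297]
[315.76706856 262.3131557 ]
```

View pics/w1.png

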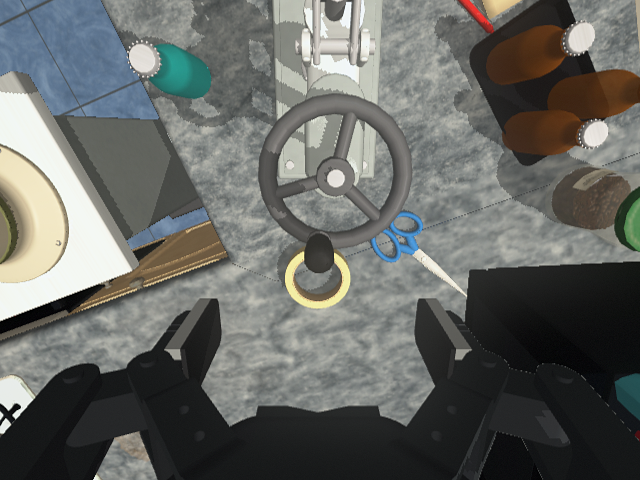

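The wrist view shows the black knob's top at (319,258), the hub at (336,178) and the ring around it. I'll refine those positions from this closer view.

```bash
python3 - <<'E'
from h import *
im=dict(np.load('pics/w1.npz')); f=im['frame']
c=f[60:320,230:450]; cv2.imwrite('pics/w1c.png',cv2.resize(cv2.cvtColor(c,cv2.COLOR_RGB2BGR),None,fx=2.3,fy=2.3))
P=cloud(im); z=P[...,2]; ok=im['depth']>0
m=ok&(z>.26)&(z<.295); m[:,:240]=0;m[:,430:]=0;m[300:]=0
g=f.astype(int); 
ys,xs=np.where(m); cs=cv2.convexHull(np.stack([xs,ys],1).astype(np.int32))
e=cv2.fitEllipse(cs); print('ell',e, ray_plane(im,*e[0],.276))
q=P[m]; h=cv2.convexHull(q[:,:2].astype(np.float32))[:,0]
from scipy.optimize import least_squares
print('ring',least_squares(lambda a:np.hypot(h[:,0]-a[0],h[:,1]-a[1])-.052,[.512,-.0935],loss='soft_l1',f_scale=.001).x)
print('hub',ray_plane(im,336,178,.287))
m=ok&(z>.312)&(z<.33)&(g.max(2)<60); m[:200]=0;m[300:]=0;m[:,:290]=0;m[:,350:]=0
ys,xs=np.where(m);print(len(xs),xs.mean(),ys.mean(),xs.min(),xs.max(),ys.min(),ys.max(),P[m].mean(0)); print('knob',ray_plane(im,(xs.min()+xs.max())/2,(ys.min()+ys.max())/2,.319))
# base side edges at z .014 on bolts
for uv in [(290,165),(368,165)]: print(ray_plane(im,*uv,.014))
E
```

```text
ell ((337.18096923828125, 124.87332153320312), (166.43527221679688, 256.0476379394531), 2.9082283973693848) [ 0.52468172 -0.06222664  0.276     ]
ring [ 0.51231728 -0.09104735]
hub [ 0.51222001 -0.09259658  0.287     ]
419 317.7040572792363 254.2816229116945 305 333 242 272 [ 0.48649885 -0.12669898  0.3180713 ]
knob [ 0.48672747 -0.1282571   0.319     ]
[ 0.45605862 -0.09352066  0.014     ]
[ 0.56045767 -0.13351715  0.014     ]
```

View pics/w1c.png

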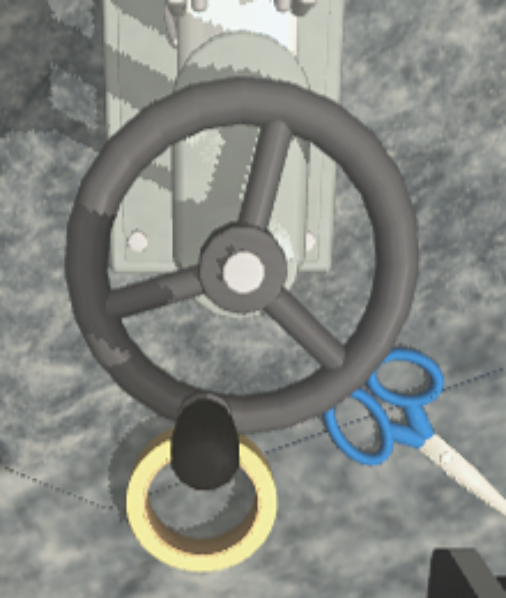

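```bash
python3 -m pendant '[85,0.06,0.01,0.5,0,0,0, 85,0,0,0.5,0,0,0, 85,0,0,0.5,0,0,0, 85,0,0,0,0,0,0]'
python3 -c "
from h import *
to([.486,-.1300,.29])
im=snap('wrist','w2.png')
"
```

```text
time_s: 3.45
position: [0.4838, -0.1237, 0.2891]
tool_rot: [[0.354, 0.935, -0.005], [0.935, -0.354, 0.003], [0.001, -0.006, -1.0]]
ft_force: [-0.5, 0.1, -0.3]
grip_width: 0.085
pos [ 0.4837604  -0.12369964  0.28905845] shift units [-0.1   0.09 -0.02] yaw_y -20.718337544221193 zax [-0.00488835  0.00276495 -0.99998423] t 3.45 F [-0.51191506  0.12654708 -0.27370743]
```

View pics/w2.png

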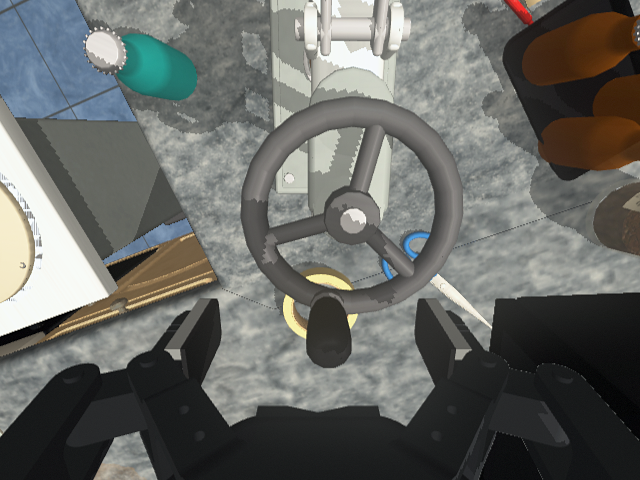

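```bash
python3 -m pendant '[85,0,0,0,0,0,0, 85,0,0,0,0,0,0]'
python3 -c "
from h import *
to([.486,-.1300,.29])
"
```

```text
time_s: 3.7
position: [0.4855, -0.1254, 0.2929]
tool_rot: [[0.355, 0.935, 0.002], [0.935, -0.355, -0.001], [-0.0, 0.003, -1.0]]
ft_force: [0.4, -0.8, -1.3]
grip_width: 0.085
pos [ 0.48545775 -0.12536381  0.29285116] shift units [-0.08  0.04  0.06] yaw_y -20.81917979007768 zax [ 0.00246994 -0.00127358 -0.99999614] t 3.7 F [ 0.38843787 -0.8303999  -1.25297273]
```

```bash
python3 -m pendant '[85,-0.08,0.04,0.04,0,0,0, 85,0,0,0,0,0,0, 12,0,0,0,0,0,0, 12,0,0,0,0,0,0, 12,0,0,0,0,0,0, 12,0,0,0,0,0,0, 12,0,0,0,0,0,0, 12,0,0,0,0,0,0]' 40
python3 -c "
from h import *
to([.486,-.1300,.29])
im=snap('wrist','w3.png')
"
```

```text
time_s: 4.5
position: [0.4857, -0.1299, 0.2896]
tool_rot: [[0.356, 0.935, 0.001], [0.935, -0.356, -0.0], [0.0, 0.001, -1.0]]
ft_force: [0.9, 0.9, 0.8]
grip_width: 0.0172
pos [ 0.48568747 -0.12987926  0.2895506 ] shift units [-0.    0.01 -0.01] yaw_y -20.850664742714574 zax [ 6.37117344e-04 -8.34459575e-05 -9.99999794e-01] t 4.5 F [0.87674262 0.8921586  0.81882663]
```

View pics/w3.png

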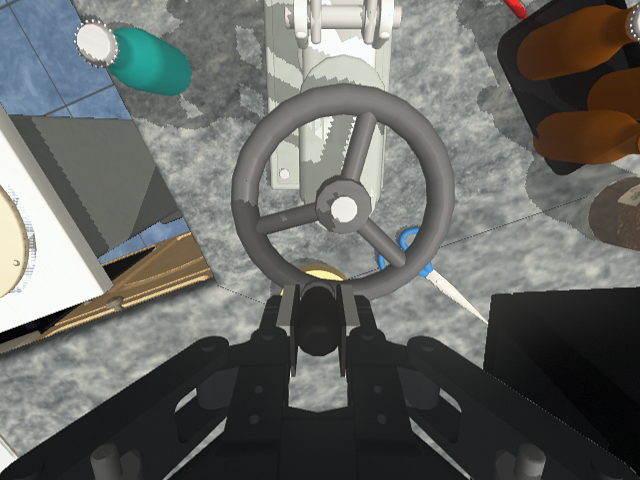

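The knob is gripped at 17 mm, 45.6 mm from the axis. I'll lead it clockwise in 15° chords, starting with a quarter turn.

```bash
python3 -m pendant '[12,0.09,-0.22,0,0,0,0, 12,0.146,-0.19,0,0,0,0, 12,0.19,-0.146,0,0,0,0, 12,0.222,-0.09,0,0,0,0, 12,0.238,-0.03,0,0,0,0, 12,0.238,0.03,0,0,0,0]'
cat >> h.py <<'E'
def ph(ax=(.512,-.0927)):
    s=observe(); d=s['tool_rot'].T@(s['position']-np.array([*ax,s['position'][2]])); f=s['tool_rot'].T@s['ft_force']
    print('phi %.1f r %.4f xt %.4f yt %.4f z %.4f'%(np.degrees(np.arctan2(d[1],d[0]))%360,np.hypot(d[0],d[1]),d[0],d[1],s['position'][2]),'Ftool',np.round(f,1),'t',s['time_s'],s['grip_width'])
E
python3 -c "
from h import *
ph()"
```

```text
time_s: 5.15
position: [0.4753, -0.0647, 0.2895]
tool_rot: [[0.356, 0.935, -0.0], [0.935, -0.356, -0.0], [-0.0, -0.0, -1.0]]
ft_force: [1.1, -3.5, 3.0]
grip_width: 0.0171
phi 286.5 r 0.0461 xt 0.0131 yt -0.0442 z 0.2895 Ftool [-2.9  2.3 -3. ] t 5.15 0.017118526897878877
```

```bash
python3 -m pendant '[12,0.222,0.09,0,0,0,0, 12,0.19,0.146,0,0,0,0, 12,0.146,0.19,0,0,0,0, 12,0.09,0.222,0,0,0,0, 12,0.03,0.238,0,0,0,0, 12,-0.03,0.238,0,0,0,0, 12,-0.09,0.222,0,0,0,0, 12,-0.146,0.19,0,0,0,0, 12,-0.19,0.146,0,0,0,0, 12,-0.222,0.09,0,0,0,0, 12,-0.238,0.03,0,0,0,0, 12,-0.238,-0.03,0,0,0,0]'
python3 -c "
from h import *
ph()
im=snap('scene','s2.png')"
```

```text
time_s: 6.35
position: [0.55, -0.119, 0.2894]
tool_rot: [[0.355, 0.935, -0.001], [0.935, -0.355, 0.003], [0.002, -0.002, -1.0]]
ft_force: [-8.8, 8.3, 9.3]
grip_width: 0.0168
phi 103.9 r 0.0462 xt -0.0111 yt 0.0449 z 0.2894 Ftool [  4.6 -11.2  -9.3] t 6.35 0.016832561253441607
```

View pics/s2.png

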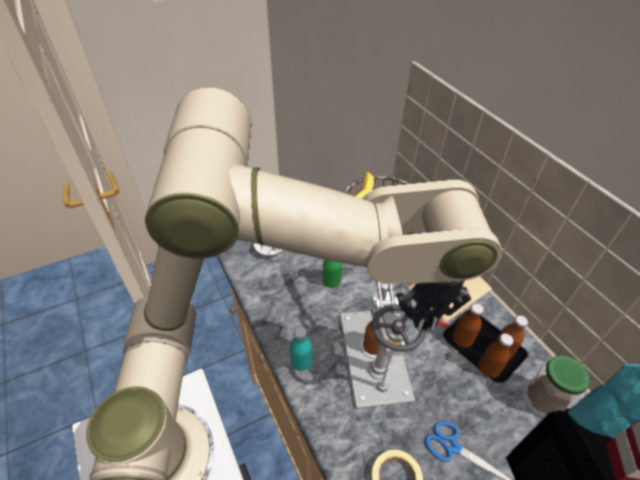

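```bash
python3 -m pendant '[12,-0.222,-0.11,-0.02,0,0,0, 12,-0.19,-0.146,0,0,0,0, 12,-0.146,-0.19,0,0,0,0, 12,-0.09,-0.222,0,0,0,0, 12,-0.03,-0.238,0,0,0,0, 12,0.03,-0.238,0,0,0,0]'
python3 -c "
from h import *
ph()"
```

```text
time_s: 7.0
position: [0.4845, -0.1293, 0.2896]
tool_rot: [[0.356, 0.934, 0.0], [0.934, -0.356, 0.002], [0.002, -0.0, -1.0]]
ft_force: [8.3, 6.5, -3.0]
grip_width: 0.0173
phi 196.1 r 0.0458 xt -0.0440 yt -0.0127 z 0.2896 Ftool [9.  5.5 3. ] t 7.0 0.01729433017748959
```

Initial grip height puts the pivot at about 0.247 m, so total travel is roughly 570° and about 200° (±60°) remains. I'll do 90° more and then go in fine steps.

```bash
python3 -m pendant '[12,0.105,-0.222,0,0,0,0, 12,0.146,-0.19,0,0,0,0, 12,0.19,-0.146,0,0,0,0, 12,0.222,-0.09,0,0,0,0, 12,0.238,-0.03,0,0,0,0, 12,0.238,0.03,0,0,0,0]'
python3 -c "
from h import *
ph()
im=snap('wrist','w4.png');np.savez('pics/w4.npz',**im); im=snap('top','t4.png');np.savez('pics/t4.npz',**im)
im=snap('scene','s4.png');np.savez('pics/s4.npz',**im)
P=cloud(im);z=P[...,2];f=im['frame'].astype(int)
"
```

```text
time_s: 7.6
position: [0.4749, -0.0651, 0.2897]
tool_rot: [[0.357, 0.934, -0.0], [0.934, -0.357, -0.002], [-0.002, 0.001, -1.0]]
ft_force: [8.6, -7.7, -9.1]
grip_width: 0.0169
phi 285.8 r 0.0463 xt 0.0126 yt -0.0446 z 0.2897 Ftool [-4.1 10.8  9.2] t 7.6 0.016946629426603767
```

View pics/s4.png

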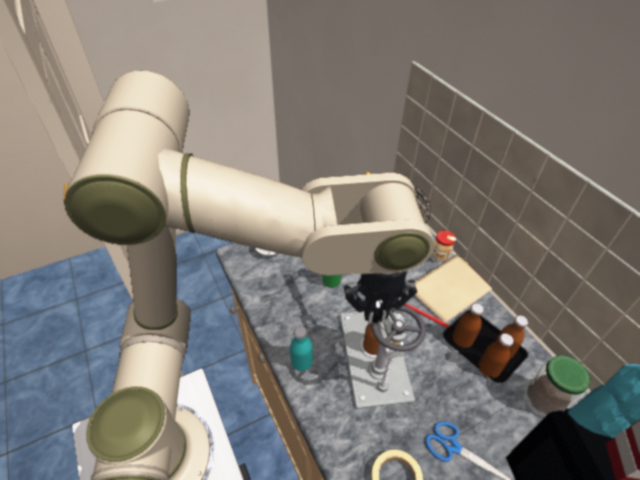

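View pics/t4.png

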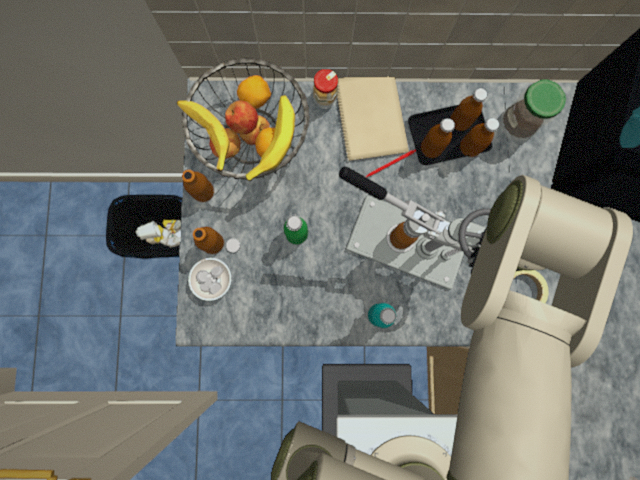

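The top view shows the lever grip at (363,183), still visible and lower than before. I'll measure its drop.

```bash
cat > g.py <<'E'
from h import *
def grip(im,bx=(330,150,415,215),zl=.2,zh=.42):
    P=cloud(im); z=P[...,2]; f=im['frame'].astype(int); m=np.zeros((480,640),bool); m[bx[1]:bx[3],bx[0]:bx[2]]=True; m&=(f.max(2)<60)&(im['depth']>0)&(z>zl)&(z<zh)
    q=P[m]; q=q[np.abs(q[:,2]-np.median(q[:,2]))<.05]; d=np.linalg.svd(q-q.mean(0),full_matrices=False)[2][0]; s=(q-q.mean(0))@d
    mid=q.mean(0)+d*(np.percentile(s,1)+np.percentile(s,99))/2; ux=np.array([-.356,-.934,0]); print(len(q),'mid',mid,'med',np.median(q,0),'elev',np.degrees(np.arcsin(abs(d[2]))))
E
python3 -c "
from g import *
for n in ['top0','t4']:
    grip(dict(np.load('pics/%s.npz'%n)),zl=.25)"
```

```text
650 mid [0.59419011 0.12664515 0.34090049] med [0.59512712 0.12982397 0.34313534] elev 26.719756795877746
629 mid [0.59417452 0.12655669 0.325655  ] med [0.59530232 0.13012906 0.32815242] elev 26.687637955868027
```

```bash
python3 -m pendant '[12,0.222,0.105,0,0,0,0, 12,0.19,0.146,0,0,0,0, 12,0.146,0.19,0,0,0,0]'
python3 -c "
from h import *
ph()"
```

```text
time_s: 8.05
position: [0.5051, -0.0466, 0.2897]
tool_rot: [[0.356, 0.934, -0.003], [0.934, -0.356, -0.001], [-0.002, -0.002, -1.0]]
ft_force: [-0.8, -10.5, -6.5]
grip_width: 0.0168
phi 330.6 r 0.0466 xt 0.0406 yt -0.0229 z 0.2897 Ftool [-10.    3.    6.5] t 8.05 0.016804767555674668
```

```bash
python3 -m pendant '[12,0.075,0.222,0,0,0,0, 12,0.02,0.238,0,0,0,0]'
python3 -c "
from h import *
ph()"
python3 -m pendant '[12,-0.03,0.24,0,0,0,0]'
python3 -c "
from h import *
ph()"
```

```text
time_s: 8.25
position: [0.5284, -0.0491, 0.2896]
tool_rot: [[0.355, 0.935, -0.003], [0.935, -0.355, 0.002], [0.001, -0.003, -1.0]]
ft_force: [-2.8, -0.2, -4.9]
grip_width: 0.0173
phi 359.9 r 0.0465 xt 0.0465 yt -0.0001 z 0.2896 Ftool [-1.2 -2.5  4.9] t 8.25 0.017323674935687268
time_s: 8.35
position: [0.5392, -0.0549, 0.2896]
tool_rot: [[0.355, 0.935, -0.003], [0.935, -0.355, 0.002], [0.001, -0.003, -1.0]]
ft_force: [-4.8, -0.6, -3.5]
grip_width: 0.0167
phi 14.9 r 0.0466 xt 0.0450 yt 0.0120 z 0.2896 Ftool [-2.3 -4.3  3.5] t 8.35 0.016743020420975873
```

```bash
python3 -m pendant '[12,-0.09,0.222,0,0,0,0]' >/dev/null
python3 -c "
from h import *
ph()"
python3 -m pendant '[12,-0.146,0.19,0,0,0,0]' >/dev/null
python3 -c "
from h import *
ph()"
```

```text
phi 30.1 r 0.0465 xt 0.0402 yt 0.0234 z 0.2896 Ftool [-1.9 -4.1  5.6] t 8.45 0.01701632599181077
phi 45.6 r 0.0465 xt 0.0325 yt 0.0332 z 0.2897 Ftool [-0.8 -3.   6. ] t 8.55 0.016625046877775666
```

```bash
python3 -m pendant '[12,-0.19,0.146,0,0,0,0]' >/dev/null
python3 -c "
from h import *
ph()"
python3 -m pendant '[12,-0.222,0.09,0,0,0,0]' >/dev/null
python3 -c "
from h import *
ph()"
```

```text
phi 60.4 r 0.0463 xt 0.0229 yt 0.0403 z 0.2896 Ftool [ 31.1 -23.8  -1.5] t 8.65 0.016726277576519136
phi 67.9 r 0.0438 xt 0.0165 yt 0.0406 z 0.2896 Ftool [ 38.1 -36.5   0.8] t 8.75 0.017004320280495665
```

The force rose to about 40 N tangential at φ≈60°, so the wheel is at its stop. I'll ease back to a light push.

```bash
python3 -m pendant '[12,0.13,-0.06,0,0,0,0, 12,0,0,0,0,0,0]' >/dev/null
python3 -c "
from h import *
ph()"

```

```text
phi 66.8 r 0.0431 xt 0.0170 yt 0.0396 z 0.2897 Ftool [ -4.7 -10.9   6.9] t 8.95 0.01688255727188649
```

```bash
python3 -m pendant '[12,-0.06,0.035,0,0,0,0, 12,0,0,0,0,0,0]' >/dev/null
python3 -c "
from h import *
ph()
im=snap('wrist','w5.png');im=snap('top','t5.png');np.savez('pics/t5.npz',**im)
from g import *
grip(im,zl=.25)"

```

```text
phi 68.0 r 0.0432 xt 0.0162 yt 0.0401 z 0.2897 Ftool [  9.5 -19.3   3.2] t 9.15 0.016741186180293403
614 mid [0.59430349 0.12663485 0.3215565 ] med [0.59505991 0.12976794 0.32425822] elev 26.65508793625893
```

View pics/w5.png

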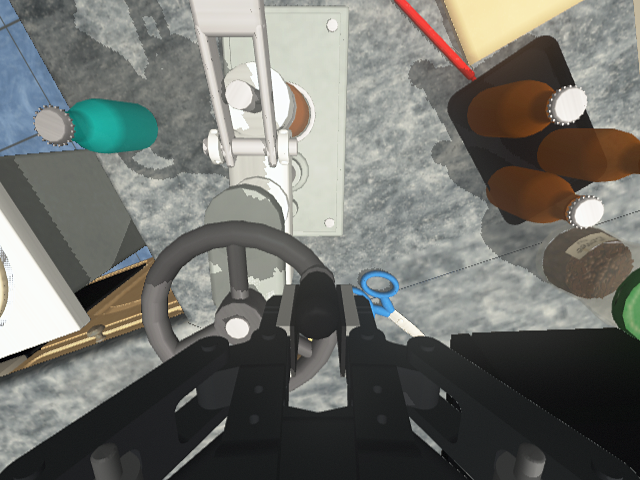

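The wheel holds at about 17 N without moving and the head has dropped 19.4 mm in total, which puts it on the cap. The wrist view shows the knob in the pads at (318,305). Next I'll release and rise.

```bash
python3 -m pendant '[60,0,0,0,0,0,0, 60,0,0,0,0,0,0, 60,0,0,0,0,0,0, 60,0,0,-0.6,0,0,0, 60,0,0,-0.8,0,0,0, 60,0,0,-0.8,0,0,0, 60,0,0,0,0,0,0]'
python3 -c "
from h import *
to([.584,.098,.40])
im=snap('wrist','w6.png')"
```

```text
time_s: 9.95
position: [0.5587, -0.0949, 0.4063]
tool_rot: [[0.357, 0.934, 0.011], [0.934, -0.357, -0.005], [-0.0, 0.012, -1.0]]
ft_force: [1.3, 0.8, 1.1]
grip_width: 0.0598
pos [ 0.55870764 -0.0949392   0.40626734] shift units [ 3.79 -0.9   0.11] yaw_y -20.892040488809663 zax [ 0.01097132 -0.0046691  -0.99992891] t 9.95 F [1.26930368 0.81284217 1.11785376]
```

View pics/w6.png

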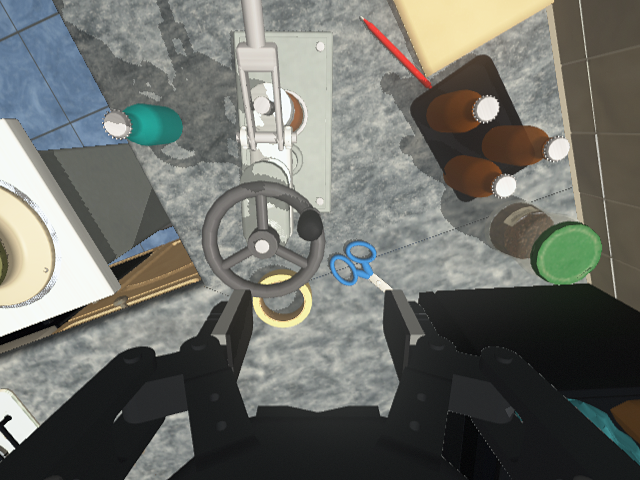

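The wheel's knob stays at (310,222) after release, at φ≈60°, so it hasn't sprung back. Next: over the lever grip and tilt.

```bash
python3 -m pendant '[60,0.63,-0.15,0,0,0,0, 60,0.63,-0.15,0,0,0,0, 60,0.63,-0.15,0,0,0,0, 60,0.63,-0.15,0,0,0,0, 60,0.63,-0.15,0,0,0,0, 60,0.63,-0.15,0,0,0,0, 60,0,0,0,0,0.9,0, 60,0,0,0,0,0.9,0, 60,0,0,0,0,0.9,0, 60,0,0,0,0,0.9,0, 60,0,0,0,0,0,0]'
python3 -c "
from h import *
to([.5843,.0976,.3746])
im=snap('wrist','w7.png');np.savez('pics/w7.npz',**im);im2=snap('top','t7.png');np.savez('pics/t7.npz',**im2)
print(proj(im,[.5965,.1295,.312]))"
```

```text
time_s: 11.1
position: [0.5828, 0.0964, 0.3984]
tool_rot: [[0.317, 0.933, 0.171], [0.816, -0.36, 0.452], [0.483, -0.004, -0.876]]
ft_force: [-0.5, 0.4, -0.4]
grip_width: 0.0601
pos [0.58283681 0.09644716 0.39839523] shift units [-0.2   0.02  0.43] yaw_y -21.10321453696916 zax [ 0.17073993  0.45151458 -0.87577535] t 11.1 F [-0.46882528  0.3751503  -0.39827588]
[319.69072255 253.062125  ]
```

View pics/w7.png

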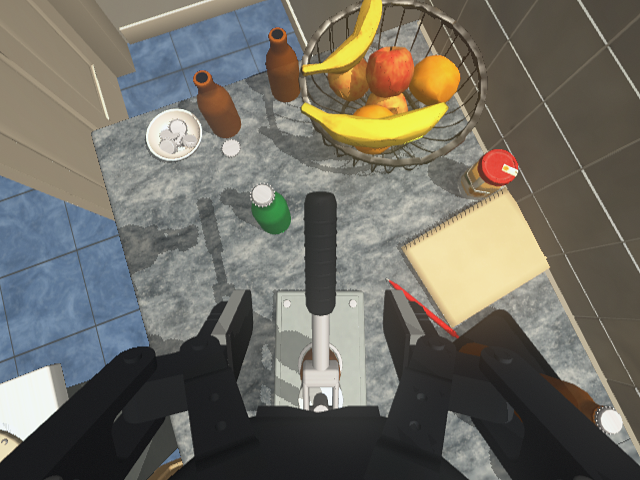

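The wrist view shows the ribbed grip upright, from (320,193) to (320,315). Its middle matches my prediction of (320,253).

```bash
python3 -m pendant '[60,-0.2,0.02,0.45,0,0,0, 60,0,0,0.6,0,0,0, 60,0,0,0.6,0,0,0, 60,0,0,0.58,0,0,0, 60,0,0,0,0,0,0]'
python3 -c "
from h import *
to([.5997,.1379,.2956])
im=snap('wrist','w8.png')"
```

```text
time_s: 11.7
position: [0.5993, 0.142, 0.2945]
tool_rot: [[0.312, 0.936, 0.164], [0.82, -0.353, 0.45], [0.479, -0.006, -0.878]]
ft_force: [-0.1, -0.5, -0.1]
grip_width: 0.0598
pos [0.59931368 0.14203743 0.29449362] shift units [-0.05  0.04 -0.06] yaw_y -20.66908336917036 zax [ 0.16426249  0.44991616 -0.87783443] t 11.7 F [-0.06415582 -0.5418557  -0.06241878]
```

View pics/w8.png

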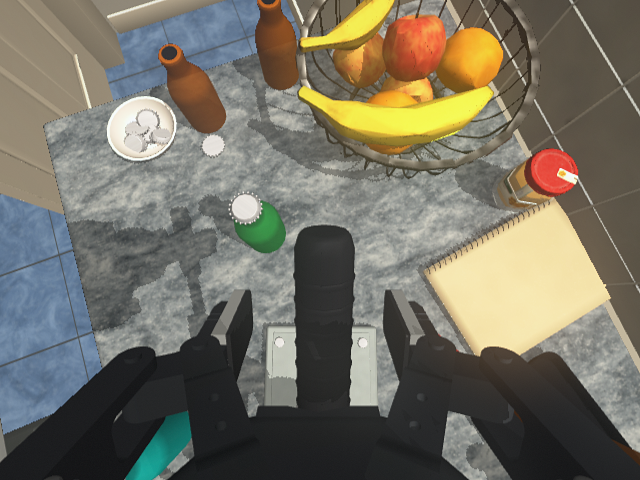

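```bash
python3 -m pendant '[60,0,0.02,0,0,0,0, 15,0,0,0,0,0,0, 15,0,0,0,0,0,0, 15,0,0,0,0,0,0, 15,0,0,0,0,0,0, 15,0,0,0,0,0,0, 15,0,0,0,0,0,0]' 80
python3 -c "
from h import *
to([.5997,.1379,.2956])"
```

```text
time_s: 12.45
position: [0.6011, 0.1397, 0.2982]
tool_rot: [[0.312, 0.934, 0.172], [0.819, -0.356, 0.45], [0.482, 0.001, -0.876]]
ft_force: [-1.4, -1.0, 4.0]
grip_width: 0.0207
pos [0.60110876 0.13966942 0.2981788 ] shift units [-0.06 -0.01  0.02] yaw_y -20.86857309756554 zax [ 0.17221906  0.4501043  -0.87621157] t 12.45 F [-1.39572536 -0.9815352   4.02659182]
```

```bash
python3 -m pendant '[15,-0.024,0,0.183,0,-0.375,0, 15,-0.024,0,0.183,0,-0.375,0, 15,-0.024,0,0.183,0,-0.375,0, 15,-0.024,0,0.183,0,-0.375,0, 15,-0.024,0,0.183,0,-0.375,0, 15,-0.024,0,0.183,0,-0.375,0]'
cat >> h.py <<'E'
def lev(piv=(.5511-.026*.356,.0100-.026*.934,.228)):
    s=observe(); R=s['tool_rot']; g=s['position']-.0187*R[:,2]; d=g-np.array(piv); r=d@np.array([.356,.934,0]); print('grasp r %.4f lever angle %.3f'%(np.hypot(r,d[2]),.5-np.arctan2(d[2],r)),'tilt',np.arcsin(R[2,0]),'lat',d@np.array([.934,-.356,0]),'Ft',np.round(R.T@s['ft_force'],1),'Fw',np.round(s['ft_force'],1),'T',np.round(s['wrist_torque'],2),'w',s['grip_width'],'t',s['time_s'])
E
python3 -c "
from h import *
lev()"
```

```text
time_s: 13.05
position: [0.6059, 0.1521, 0.2448]
tool_rot: [[0.35, 0.934, 0.068], [0.918, -0.356, 0.173], [0.186, 0.002, -0.983]]
ft_force: [-3.2, -1.4, 6.3]
grip_width: 0.0206
grasp r 0.1783 lever angle 0.301 tilt 0.1869672474358278 lat 0.00059551391242324 Ft [-1.2 -2.5 -6.6] Fw [-3.2 -1.4  6.3] T [-0.04  0.42  0.03] w 0.020610907296396988 t 13.05
```

Tracking the arc cleanly, with the lever at about 0.30 rad. I'll continue toward the stop.

```bash
python3 -m pendant '[15,-0.024,0,0.183,0,-0.375,0, 15,-0.024,0,0.183,0,-0.375,0, 15,-0.024,0,0.183,0,-0.375,0, 15,-0.024,0,0.183,0,-0.375,0, 15,-0.024,0,0.183,0,-0.375,0]'
python3 -c "
from h import *
lev()"
```

```text
time_s: 13.55
position: [0.6054, 0.1506, 0.1994]
tool_rot: [[0.355, 0.935, -0.024], [0.932, -0.356, -0.069], [-0.073, 0.002, -0.997]]
ft_force: [-2.2, 1.2, 10.5]
grip_width: 0.0208
grasp r 0.1783 lever angle 0.556 tilt -0.07355328077962409 lat 0.0006251675487809055 Ft [ -0.4  -2.5 -10.5] Fw [-2.2  1.2 10.5] T [ 0.34  0.4  -0.07] w 0.02081130316036757 t 13.55
```

```bash
python3 -m pendant '[15,-0.024,0,0.183,0,-0.375,0]' >/dev/null
python3 -c "
from h import *
lev()"
python3 -m pendant '[15,0,0,0.06,0,-0.12,0]' >/dev/null
python3 -c "
from h import *
lev()"
python3 -m pendant '[15,0,0,0.06,0,0,0]' >/dev/null
python3 -c "
from h import *
lev()"
```

```text
grasp r 0.1782 lever angle 0.607 tilt -0.12556131254214425 lat 0.0006147171881958763 Ft [  0.2  -2.8 -11.6] Fw [-2.1  2.6 11.4] T [ 0.37  0.38 -0.15] w 0.020809261644122477 t 13.65
grasp r 0.1783 lever angle 0.614 tilt -0.14257515745875296 lat 0.0006739410784394884 Ft [ -6.9  -8.7 -29.9] Fw [-9.2  0.7 30.6] T [-0.13  1.6  -0.27] w 0.020496273784668746 t 13.75
grasp r 0.1783 lever angle 0.617 tilt -0.1398302524890035 lat 0.0007279656351558625 Ft [ -7.6 -11.8 -44.7] Fw [-11.8   3.1  45.3] T [ 0.13  2.37 -0.36] w 0.020410779985274904 t 13.85
```

The force jumped from 11.6 to 45 N with almost no motion, so the lever is at its stop. I'll ease off slightly to a hold of about 28 N and verify.

```bash
python3 -m pendant '[15,0,0,-0.06,0,0,0, 15,0,0,0,0,0,0, 15,0,0,0,0,0,0]' >/dev/null
python3 -c "
from h import *
lev()
im=snap('top','t9.png');np.savez('pics/t9.npz',**im);im=snap('scene','s9.png');im=snap('wrist','w9.png')
lev()"
```

```text
grasp r 0.1783 lever angle 0.612 tilt -0.13958683541851716 lat 0.000642989271855153 Ft [ -3.   -5.4 -20.5] Fw [-5.2  1.8 20.7] T [ 0.28  0.95 -0.2 ] w 0.020416995507880363 t 14.15
grasp r 0.1783 lever angle 0.611 tilt -0.1395062193505929 lat 0.0006305510463456634 Ft [ -2.7  -5.  -19.9] Fw [-4.7  1.9 20.1] T [ 0.3   0.89 -0.24] w 0.020480986144937426 t 14.3
```

View pics/t9.png

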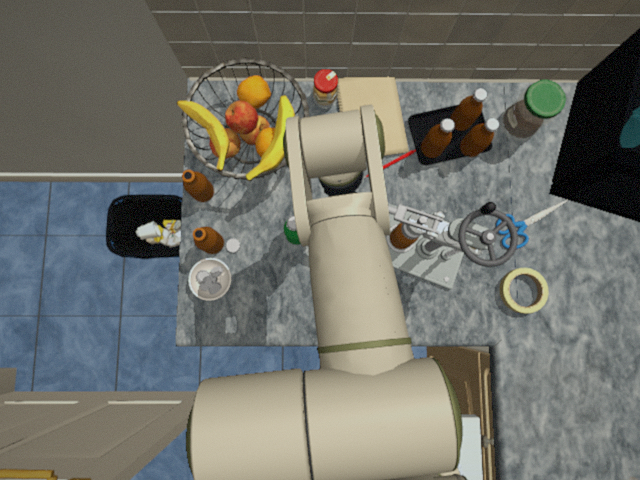

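View pics/s9.png

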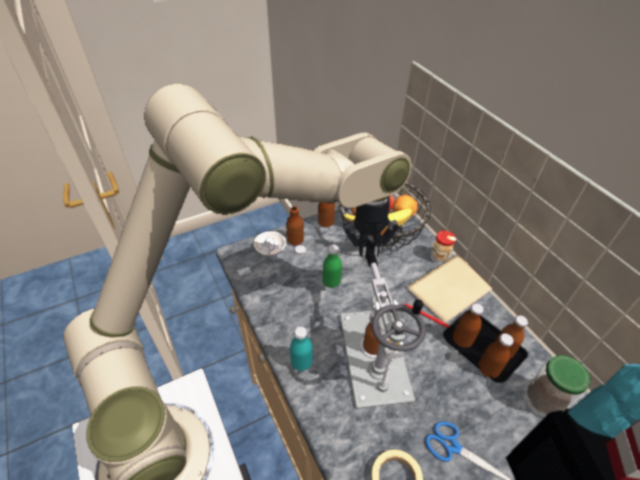

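View pics/w9.png

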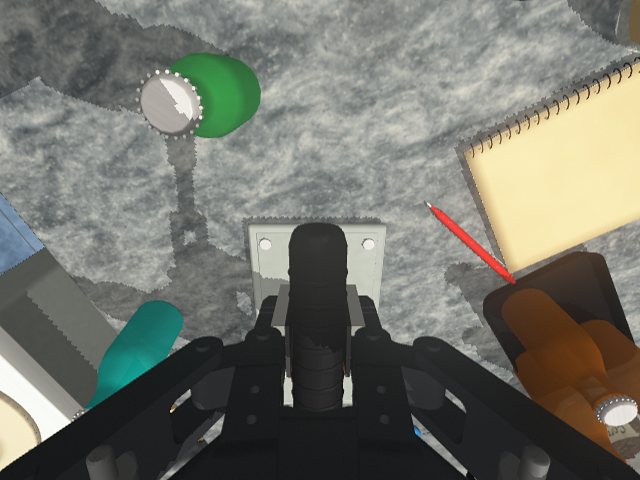

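The pictures show the gripper holding the grip low, the bottle upright at (402,235) top and (372,338) scene, and the other bottles untouched. The knob is at (489,208). I'll add a touch of push and check the wheel angle and that the force holds steady.

```bash
python3 -m pendant '[15,0,0,0.03,0,0,0, 15,0,0,0,0,0,0, 15,0,0,0,0,0,0, 15,0,0,0,0,0,0, 15,0,0,0,0,0,0]' >/dev/null
python3 -c "
from h import *
lev()
im=dict(np.load('pics/t9.npz')); k=ray_plane(im,489,208,.319)-np.array([.512,-.0927,.319]); print('knob phi',np.degrees(np.arctan2(k@[.935,-.355,0],k@[.355,.935,0])),np.hypot(k[0],k[1]))
for n in ['t5','t9']:
    im=dict(np.load('pics/%s.npz'%n)); P=cloud(im); m=np.zeros((480,640),bool); m[205:240,395:445]=1; m&=(P[...,2]>.19)&(P[...,2]<.245)&(im['frame'].min(2)>150); print(n,'head pts z',m.sum(),np.percentile(P[m][:,2],[10,50,90]))
a=dict(np.load('pics/top0.npz'));b=im
def cent(im,box):
    f=im['frame'].astype(int)[box[1]:box[3],box[0]:box[2]]; m=(f[...,0]>f[...,2]+40)&(f[...,0]<180)&(f[...,1]<110); y,x=np.where(m); return len(x),x.mean(),y.mean()
for box in [(180,165,216,205),(190,222,226,258)]: print(cent(a,box),cent(b,box))
"
```

```text
grasp r 0.1783 lever angle 0.613 tilt -0.1387543820127291 lat 0.0006586268179498769 Ft [ -3.2  -7.5 -26.2] Fw [-7.   3.1 26.3] T [ 0.28  1.34 -0.22] w 0.02070508383186069 t 14.8
knob phi 55.73254178578085 0.04438792617017478
t5 head pts z 471 [0.2110756  0.21408033 0.23810435]
t9 head pts z 697 [0.21175838 0.22841898 0.23712438]
(610, np.float64(18.19672131147541), np.float64(21.334426229508196)) (629, np.float64(17.88235294117647), np.float64(20.887122416534183))
(534, np.float64(18.94943820224719), np.float64(18.303370786516854)) (552, np.float64(18.579710144927535), np.float64(18.019927536231883))
```

```bash
python3 -c "
from h import *
im=dict(np.load('pics/t9.npz')); P=cloud(im); z=P[...,2]; f=im['frame'].astype(int)
m=np.zeros((480,640),bool); m[195:222,475:505]=1; m&=(f.max(2)<60)&(z>.31)&(z<.33); y,x=np.where(m); print(len(x),x.min(),x.max(),y.min(),y.max(),P[m].mean(0))
for u,v in [((x.min()+x.max())/2,(y.min()+y.max())/2)]:
    k=ray_plane(im,u,v,.320)-np.array([.512,-.0927,.32]); print('phi',np.degrees(np.arctan2(k@[.935,-.355,0],k@[.355,.935,0])),np.hypot(k[0],k[1]))
for ph in (50,55,60,65):
    a=np.radians(ph); p=np.array([.512,-.0927,.321])+.046*(np.cos(a)*np.array([.355,.935,0])+np.sin(a)*np.array([.935,-.355,0])); print(ph,proj(im,p))
c=im['frame'][170:280,440:540]; cv2.imwrite('pics/k9.png',cv2.resize(cv2.cvtColor(c,cv2.COLOR_RGB2BGR),None,fx=5,fy=5,interpolation=cv2.INTER_CUBIC))
c=im['frame'][195:275,385:465]; cv2.imwrite('pics/b9.png',cv2.resize(cv2.cvtColor(c,cv2.COLOR_RGB2BGR),None,fx=6,fy=6,interpolation=cv2.INTER_CUBIC))
"
```

```text
87 484 495 202 213 [ 0.55596016 -0.08258065  0.31859447]
phi 56.52677661111624 0.04488761808778447
50 [486.57996143 207.56251622]
55 [488.84201284 206.89045589]
60 [491.16563202 206.41830421]
65 [493.5335612  206.14942449]
```

View pics/k9.png

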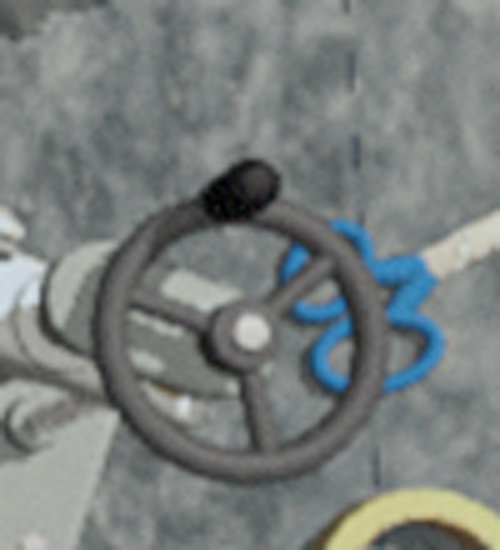

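View pics/b9.png

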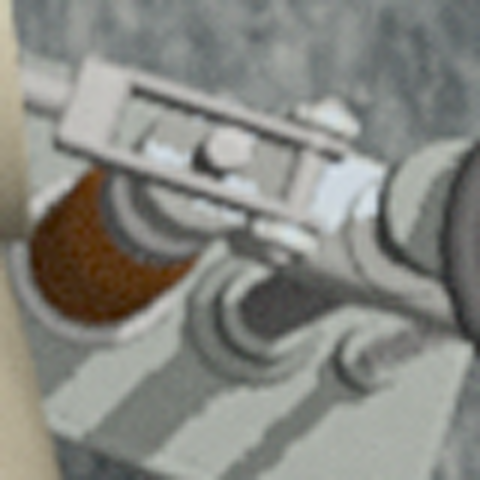

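The knob is at φ ≈ 57–62°, which matches the stop within a pixel. The bottle stands upright in its ring, and the lever is held on its stop at 26 N against a spring of about 11.6 N. I'm handing the job in.

```bash
python3 -c "
from h import *
print(close_job()); lev()"
```

```text
the job is handed in; nothing more can be done
None
the job is handed in; nothing more can be done
```

I wound the handwheel clockwise to its stop first, then pulled the lever down to its stop. I handed the job in at about 14.8 s with the lever still held fully down.

- **Handwheel:** It turned about 585° before stopping firmly. A second push of about 17 N did not move it, and the head had dropped 19.4 mm, so it sits on the cap. My first contact with the stop was harder than I wanted: about 53 N at the wrist, and the knob slipped about 3 mm in the pads. After release the knob read about 57° by the colour mask and 62° at its tip, against 60° at the stop. The two readings differ by about the pixel accuracy.
- **Lever:** It followed the arc cleanly. At the end the force jumped from 11.6 N to 45 N with almost no further movement, and I eased that peak back at once. It is held with about 26 N. The measured angle is 0.613 rad against the nominal 0.62, within calibration error.
- **Bottles:** In the last pictures the capped bottle stands upright in its pocket. The two open bottles are where they were, and the green and turquoise look-alikes still stand untouched.

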